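# Pack the sample carrier and start its logger

### The arm

A 6-joint arm with a two-finger parallel gripper is mounted at the origin on the work surface. World frame = base frame: x ahead of the robot, y to its left, z up, the work surface at z = 0. Lengths are in m, angles in rad, forces in N, time in s.
With the tool pointing down it reaches from about 0.15 to 0.775 m from the base axis. Payload 6.1 kg.
Tool frame: the origin (TCP) lies at the very end of the fingers, on their centre line; the grasp point (between the pads) lies 19 mm behind it (grip_depth is the distance from the TCP to the grasp point, in m); z points along the fingers, y is the line along which they close (so a half turn about z gives the same grasp; the last joint's range is limited). The gripper opens to 85 mm and grips with 20 to 120 N. Pads are 22 mm wide; open, the fingers measure 114 mm over their backs; the gripper's body (76 mm by 85 mm) begins 54 mm behind the grasp point. The pads swing forward as they close: fully open they stand 13 mm farther back than shut.
Start: joints at [1.115, 0.126, -0.04, 1.405, 0, 1.571], TCP at [0.231, 0.471, 0.231] pointing down, gripper open.
Joint ranges: [-2.72, 2.72], [-0.95, 1.95], [-1.27, 1.35], [-1.78, 2.02], [-1.46, 1.47], [-3.14, 3.14]. Speed limits (rad/s): [2.39, 2.39, 3.01, 3.14, 3.14, 3.14].

### API

Orientations are given as a unit quaternion [w, x, y, z].
In Python, from station import * gives the robot as it stands. The module is installed in compiled form; this text tells all that it offers. Calls block until the motion is done:
- move_pose(position, orientation): joint-space move of the TCP to a pose.
- servo_line(position, attitude=None, feed=0.15, force_limit=None): straight line of the TCP; attitude=None keeps the orientation; feed is the mean speed in m/s. With force_limit (N) it stops when the force on the tool has changed by that much, and returns True; else False.
- movej(angles): joint-space move.
- release() and close(): open the fingers fully, or close them until they stop; the grip force is fixed at half the most.
- sleep(seconds).
- inverse_kinematics(position, orientation): joint angles nearest the present ones, or None.
- state(): the state.
- capture(name): name is "scene" or "top"; returns a dict with "color" (400x640x3 uint8, red, green, blue), "z_map" (400x640 float32, m along the optical axis (not along the pixel's ray), 0 where there is no reading), "intrinsics" (3x3 intrinsics, pixels), "xyz" and "attitude" of the camera in the world. Camera axes: x right, y up, looking along -z (the intrinsics and any distortion apply to the point x, -y, -z); pixel columns grow to the right and rows downward; lengths in m; the calibration is good to about 2 mm. A picture is of the moment at which its call begins.
A pose or a line that the arm cannot do raises MotionError and nothing moves.
- hand_in(): hands the job in; it is judged then, once.
Trained networks look in a picture, given as the dict that the camera call returned (one of the last four; its "shot" number tells which), for a name from the list of things; names that differ only in an ending like _2 or _b are one class to them, and where a whole thing is asked for, a point or a joint stands for the part that bears it (a point fixed in the world has none). Each returns a list of dicts, best first, with "p" (0 to 1); they miss things now and then, are a little off and sometimes report something else, mostly with a low value. They report only what shows in the picture. A call takes as long as a camera call.
- boxes_of(picture, name): "at" ([row, column] in pixels, amid what is visible of it).
- cut_out(picture, name): "region" (400x640 bool, what is visible of it) and "at" ([row, column] in pixels, amid what is visible of it).
The state is a dict: "t": time; "q": joint angles; "joint_velocities": joint speeds; "joint_torque": joint torques, N m; "tcp_pos": TCP position; "eef_rot": TCP orientation; "contact_force": force on the tool from outside, world axes, zero at the start; "ft_torque": the same for the moment, N m; "opening": opening from 0.0 (shut) to 1.0 (fully open); "grip_force": force on a finger pad.
Only numpy, scipy, OpenCV 4.12 (cv2) and the standard library are available. Lean on these libraries where they do the work, as an engineer would, in place of code of your own. Each camera call takes 0.05 s, during which the arm holds its last target. There are 200 camera calls.

### The job

Pack the white sample carrier for dispatch: stand every one of these that is out on the bench upright on its floor, in any order: the rack of capped tubes, the pipette tip box, the amber reagent bottle, the specimen jar and the slide box (some may be missing today). The old data logger in the carrier's dock goes into the metal return tray, and once all the items are packed, and not before, the fresh one from the charging cradle is plugged fully home in the dock in its place; last of all press the dock's start button right down and let go. Leave everything else on the bench where it is.

Things in the scene. Friction and masses are not known exactly. Their poses are not given: they have to be found in the camera images.
- carrier: fixed white open-topped tote, outside 232 (x) x 252 (y) mm, walls 6 mm thick and 80 mm high, floor 6 mm thick; origin at the centre of its underside, z up. On its near (-x) wall sits a grey dock block 76 (x) x 150 (y) mm, 60 mm high, whose top carries the logger socket and the start button, 80 mm apart along y
- carrier_floor (a point): centre of the carrier's inner floor (220 x 240 mm inside), axes as the carrier's
- dock_socket (a point): centre of the mouth of the dock's rectangular socket hole, level with the dock's top (60 mm above the bench); hole 39 (x) x 27 (y) mm, 32 mm deep; axes as the carrier's. A logger is fully home when its head rests on the dock's top, its plug 28 mm down the hole
- start_button_top (a point): middle of the top of the round start button (28 mm across) on the dock's top
- start_button (a joint): travel of the start button: 0 up, 0.006 fully down; springs back; about 5 N
- old_logger: the old data logger, plugged in the carrier's dock at the start; upright block 70 mm tall: a grey head 46 x 32 mm and 42 mm high on top of a black rectangular plug 36 x 24 mm and 28 mm long that points down (pinch the head across its 32 mm, along y). Origin: centre of the plug's lower end, z up to the head, x along the 46 mm side. Turned half round it fits just as well
- new_logger: the fresh data logger, identical, standing in the charging cradle at the start; upright block 70 mm tall: a grey head 46 x 32 mm and 42 mm high on top of a black rectangular plug 36 x 24 mm and 28 mm long that points down (pinch the head across its 32 mm, along y). Origin: centre of the plug's lower end, z up to the head, x along the 46 mm side. Turned half round it fits just as well
- charger: fixed black charging cradle 85 x 85 x 40 mm high with one rectangular well 32 mm deep in its top, in which the fresh logger stands (it lifts straight out); origin at the centre of its underside
- return_tray: fixed shallow aluminium tray 130 x 130 mm, walls 4 mm thick and 35 mm high, floor 4 mm; origin at the centre of its underside
- tube_rack: white rack 100 (x) x 50 (y) mm, 62 mm high, with eight orange-capped tubes fixed in it that reach to 82 mm; origin at the centre of its underside, z up
- tip_box: pipette tip box 100 (x) x 58 (y) mm, 64 mm high: black base 40 mm high, clear lid 96 x 54 mm fixed to it; origin at the centre of its underside, z up
- reagent_bottle: amber reagent bottle 56 mm in diameter, 90 mm high with its narrower white cap (28 mm across), side straight up to 64 mm; origin at the centre of its underside, z up
- specimen_jar: clear specimen jar 60 mm in diameter, 64 mm high with its white lid (62 mm across, 18 mm deep); origin at the centre of its underside, z up
- slide_box: microscope slide box 94 (x) x 40 (y) mm, 70 mm high, grey with a white lid, closed; origin at the centre of its underside, z up
- beaker: empty glass beaker 68 mm in diameter, 85 mm high, standing among the items; not to be packed; origin at the centre of its underside
- tape_roll: roll of tape 90 mm in diameter, 24 mm high, lying flat; bystander; origin at the centre of its underside
- calculator: black calculator 140 x 75 x 16 mm; bystander; origin at the centre of its underside
- timer: bench timer, white block 60 x 80 x 25 mm high with a dark display; bystander; origin at the centre of its underside
- marker: black marker pen 120 mm long, 14 mm thick, lying; bystander; origin at its underside's centre

How it is judged:
By the outcome, as a careful person would: the job done as asked, in the order asked, and still so for the second after the job is handed in, with the robot touching nothing.
Of tube_rack, tip_box, reagent_bottle, specimen_jar, slide_box only 3 to 4 are there at a start; the rules pass over those that are not, and their reading is None.
At some moment in a run one of tube_rack, tip_box, specimen_jar may be knocked a few centimetres aside while the robot is not near it.
It also fails if it takes over 200 s, if anything falls off the work surface, if the arm or the gripper's body presses on something with over 40 N, if the wrist force passes 120 N, or if a joint passes its speed limit or range.

## Working session

There is one attempt and no reset: what is moved stays moved. The work goes in short steps, each a Python script; the robot and the scene stay as the last script left them, time stands still between calls to the robot, and variables do not carry over. Pictures are saved under pics/ and viewed, at most 14 in all, crops included, and the job is handed in when it is done.

```bash
mkdir -p pics
cat > h.py <<'E'
from station import *
import numpy as np, cv2
from scipy.spatial.transform import Rotation as R
def rot(q): return R.from_quat([q[1],q[2],q[3],q[0]]).as_matrix()
def cloud(p):
    z=p["z_map"]; K=p["intrinsics"]; v,u=np.mgrid[0:400,0:640]
    c=np.stack([(u-K[0,2])/K[0,0]*z,-(v-K[1,2])/K[1,1]*z,-z],-1)
    a=np.array(p["attitude"]); M=rot(a) if a.size==4 else a
    return c@M.T+np.array(p["xyz"])
def save(p,n): cv2.imwrite("pics/"+n+".png",p["color"][:,:,::-1])
E
python3 - <<'E'
from h import *
for c in ("scene","top"):
    p=capture(c); save(p,c+"0"); X=cloud(p); print(c,p["xyz"],p["attitude"],[k for k in p])
    np.savez(c+"0.npz",X=X,z=p["z_map"],color=p["color"])
    for n in "carrier start_button dock_socket old_logger new_logger charger return_tray tube_rack tip_box reagent_bottle specimen_jar slide_box beaker tape_roll calculator timer marker".split():
        for d in cut_out(p,n)[:2]:
            if d["p"]<.2: continue
            m=d["region"]&(p["z_map"]>0); P=X[m]
            if len(P)<5: print(n,d["p"],d["at"],"few");continue
            zt=np.percentile(P[:,2],95); T=P[P[:,2]>zt-.008]
            (cx,cy),(w,h),a=cv2.minAreaRect(T[:,:2].astype(np.float32)*1000)
            print(n,round(d["p"],2),np.round(d["at"]),"n",len(P),"ztop %.3f"%zt,"rect",np.round([cx,cy,w,h,a],1),"med",np.round(np.median(T,0),3))
print(state()["t"])
E
```

```text
scene [1.2615522  0.66576035 0.9075944 ] [0.3627991  0.17600626 0.39288493 0.82646236] ['color', 'z_map', 'intrinsics', 'xyz', 'attitude', 'shot']
carrier 0.75 [241. 320.] n 6357 ztop 0.079 rect [635.2  73.8 380.9 273.6  10.7] med [0.624 0.097 0.077]
carrier 0.64 [208. 352.] n 48 ztop 0.082 rect [458.7  86.3  27.3  22.9  38.7] med [0.462 0.087 0.079]
start_button 0.59 [199. 330.] n 216 ztop 0.103 rect [472.3   7.7  50.2  33.   11.9] med [0.475 0.009 0.101]
start_button 0.39 [210. 347.] n 49 ztop 0.082 rect [458.7  86.3  27.2  22.9  38.3] med [0.462 0.087 0.079]
dock_socket 0.84 [241. 319.] n 6288 ztop 0.078 rect [590.4  65.3 289.6 273.6  10.7] med [0.615 0.091 0.077]
new_logger 0.61 [209. 353.] n 37 ztop 0.083 rect [460.3  88.4  21.   23.9  79.2] med [0.463 0.088 0.079]
new_logger 0.54 [156. 244.] n 157 ztop 0.082 rect [ 486.7 -440.7   36.6   46.1   84.2] med [ 0.49  -0.436  0.08 ]
charger 0.65 [169. 242.] n 325 ztop 0.041 rect [ 488.2 -439.1   89.4   84.7   80.2] med [ 0.507 -0.418  0.038]
return_tray 0.68 [178. 306.] n 295 ztop 0.087 rect [ 389.5 -171.7   29.1   22.9   81.2] med [ 
[... 3222 characters left out ...]
59.8   58.4   84.8] med [ 0.622 -0.175  0.064]
slide_box 0.98 [239. 429.] n 709 ztop 0.074 rect [ 393.3 -313.1   41.1   93.    79.1] med [ 0.394 -0.313  0.07 ]
beaker 0.69 [196. 375.] n 534 ztop 0.087 rect [ 501.1 -175.2   64.    64.9   89.8] med [ 0.498 -0.175  0.085]
beaker 0.25 [164. 288.] n 9956 ztop 0.080 rect [585.1  60.8 293.9 273.3  10.8] med [0.598 0.079 0.079]
tape_roll 0.66 [268. 172.] n 422 ztop 0.028 rect [335.9 355.   83.6  84.1   1.6] med [0.329 0.355 0.024]
timer 0.94 [148. 472.] n 684 ztop 0.030 rect [ 659.9 -455.2   80.2   60.5   85.7] med [ 0.66  -0.455  0.026]
marker 0.81 [263. 461.] n 252 ztop 0.017 rect [ 335.8 -414.3  114.6   15.2   12.9] med [ 0.334 -0.414  0.013]
1.8
```

View pics/top0.png

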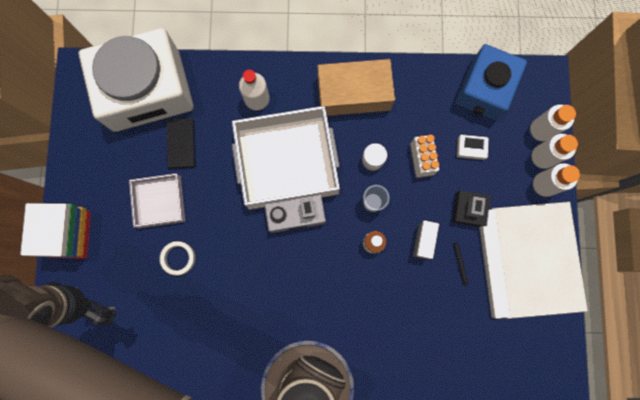

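View pics/scene0.png

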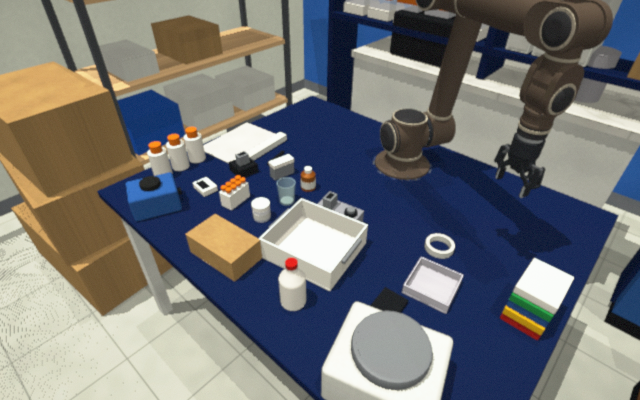

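The bench holds four of the items: the rack (425,155), jar (374,157), bottle (374,242) and slide box (427,240). There is no tip box. The old logger is at (308,208), the button at (278,214), the fresh logger at (476,207) and the tray at (157,200). The carrier is at (286,158), turned about 10°.

```bash
cat >> h.py <<'E'
def find(name,zlo=None,cams=("top","scene")):
    """top-face centre, long-axis yaw (deg) per camera"""
    out={}
    for c in cams:
        p=capture(c); X=cloud(p); ds=cut_out(p,name)
        if not ds: continue
        m=cv2.erode(ds[0]["region"].astype(np.uint8),np.ones((1,1)))>0
        P=X[m&(p["z_map"]>0)]; zt=np.percentile(P[:,2],90) if zlo is None else zlo
        T=P[abs(P[:,2]-zt)<.009]
        (cx,cy),(w,h),a=cv2.minAreaRect(T[:,:2].astype(np.float32)*1000)
        if h>w: a+=90; w,h=h,w
        out[c]=np.array([cx/1000,cy/1000,(a+90)%180-90,w,h,zt,ds[0]["p"]])
    return out
def quat(yaw):
    q=(R.from_euler("z",yaw,degrees=True)*R.from_euler("x",180,degrees=True)).as_quat()
    return [q[3],q[0],q[1],q[2]]
def orient(pos,yaw):
    best=None
    for k in (0,180):
        q=inverse_kinematics(list(pos),quat(yaw+k))
        if q is not None and (best is None or abs(q[5])<best[0]): best=(abs(q[5]),quat(yaw+k))
    return best[1]
ZT=.27
def pick(x,y,yaw,z,zt=ZT,feed=.15):
    o=orient([x,y,z],yaw); release(); move_pose([x,y,zt],o)
    servo_line([x,y,z],feed=feed); close(); s=state(); print("grip",s["opening"],s["grip_force"],s["t"])
    servo_line([x,y,zt],feed=feed)
def place(x,y,yaw,z,zt=ZT,feed=.12,fl=12):
    o=orient([x,y,z],yaw); move_pose([x,y,zt],o); servo_line([x,y,z+.02],feed=.2)
    r=servo_line([x,y,z-.004],feed=.04,force_limit=fl); print("touch",r,state()["tcp_pos"],state()["t"])
    release(); servo_line([x,y,zt],feed=.2)
E
python3 - <<'E'
from h import *
for c in ("top0","scene0"):
    X=np.load(c+".npz")["X"].reshape(-1,3)
    P=X[(X[:,2]>.07)&(X[:,2]<.09)&(abs(X[:,0]-.59)<.2)&(abs(X[:,1]-.07)<.2)]
    for yaw in (9.5,10.,10.5,11):
        t=np.radians(yaw); r=np.array([[np.cos(t),np.sin(t)],[-np.sin(t),np.cos(t)]])
        Q=P[:,:2]@r.T*1000
        h=np.histogram(Q[:,0],np.arange(400,850,3)); k=np.argsort(h[0])[-6:]
        g=np.histogram(Q[:,1],np.arange(-250,150,3)); j=np.argsort(g[0])[-8:]
        print(c,yaw,"x",sorted(zip(h[1][k],h[0][k])),"y",sorted(zip(g[1][j],g[0][j])))
    # top view of dock
    D=X[(X[:,2]>.06)&(X[:,2]<.085)&(abs(X[:,0]-.455)<.03)&(abs(X[:,1]-.084)<.03)]
    print(len(D),D.mean(0),np.percentile(D[:,2],[10,50,90]))
E
```

```text
top0 9.5 x [(np.int64(499), np.int64(89)), (np.int64(502), np.int64(112)), (np.int64(505), np.int64(67)), (np.int64(724), np.int64(92)), (np.int64(727), np.int64(136)), (np.int64(730), np.int64(111))] y [(np.int64(-172), np.int64(59)), (np.int64(-169), np.int64(62)), (np.int64(-166), np.int64(60)), (np.int64(-163), np.int64(83)), (np.int64(-160), np.int64(112)), (np.int64(-157), np.int64(79)), (np.int64(83), np.int64(89)), (np.int64(86), np.int64(91))]
top0 10.0 x [(np.int64(499), np.int64(112)), (np.int64(502), np.int64(107)), (np.int64(505), np.int64(54)), (np.int64(724), np.int64(111)), (np.int64(727), np.int64(155)), (np.int64(730), np.int64(110))] y [(np.int64(-175), np.int64(57)), (np.int64(-172), np.int64(64)), (np.int64(-169), np.int64(68)), (np.int64(-166), np.int64(114)), (np.int64(-163), np.int64(101)), (np.int64(77), np.int64(76)), (np.int64(80), np.int64(97)), (np.int64(83), np.int64(65))]
top0 10.5 x [(np.int64(499), np.int64(132)), (np.int64(502), np.int64(100)), (np.int64(724), np.int64(153)), (np.int64(727), np.int64(154)), (np.int64(730), np.int64(98)), (np.int64(74
[... 1989 characters left out ...]
-163), np.int64(31)), (np.int64(-64), np.int64(30)), (np.int64(77), np.int64(63)), (np.int64(80), np.int64(100)), (np.int64(86), np.int64(31)), (np.int64(89), np.int64(31))]
scene0 11 x [(np.int64(502), np.int64(43)), (np.int64(505), np.int64(92)), (np.int64(508), np.int64(71)), (np.int64(727), np.int64(60)), (np.int64(730), np.int64(130)), (np.int64(733), np.int64(133))] y [(np.int64(-181), np.int64(30)), (np.int64(-175), np.int64(60)), (np.int64(-172), np.int64(99)), (np.int64(-169), np.int64(47)), (np.int64(-70), np.int64(32)), (np.int64(71), np.int64(55)), (np.int64(74), np.int64(97)), (np.int64(77), np.int64(36))]
132 [0.46117721 0.08829909 0.07154584] [0.06145092 0.07141953 0.08115009]
```

```bash
cat >> h.py <<'E'
C=np.array([.615,.069]); YAW=10.4
def car(x,y):
    t=np.radians(YAW); return C+np.array([np.cos(t)*x-np.sin(t)*y,np.sin(t)*x+np.cos(t)*y])
E
python3 - <<'E'
from h import *
pick(.395,-.3105,-10.9,.032)
x,y=car(54,-52) if 0 else car(.054,-.052)
place(x,y,YAW,.038)
movej([1.115,0.126,-0.04,1.405,0,1.571])
print("cmd",x,y)
for n in("slide_box","specimen_jar","tube_rack","reagent_bottle"):
    for c,v in find(n).items(): print(n,c,np.round(v,3))
p=capture("top");save(p,"top1");print(state()["t"])
E
```

```text
grip 0.4615806335189361 60.22672712802887 7.0583
touch True [0.67764276 0.02716249 0.03816724] 12.125
cmd 0.677499854976952 0.027602317361234183
slide_box top [6.7700e-01 2.4000e-02 9.9720e+00 9.5723e+01 3.9751e+01 7.9000e-02
 7.9000e-01]
slide_box scene [6.85000e-01 3.10000e-02 1.62580e+01 1.04015e+02 4.70410e+01 7.60000e-02
 8.00000e-01]
specimen_jar top [ 0.621 -0.175 49.5   60.112 59.882  0.067  0.97 ]
specimen_jar scene [ 0.624 -0.173 47.544 63.727 57.911  0.064  0.55 ]
tube_rack top [ 6.2700e-01 -3.1600e-01  8.4700e+00  9.1632e+01  4.5159e+01  8.4000e-02
  9.6000e-01]
tube_rack scene [ 6.3200e-01 -3.1100e-01  6.8520e+00  9.3881e+01  4.6368e+01  8.0000e-02
  5.6000e-01]
reagent_bottle top [  0.387  -0.176 -88.709  25.827  23.575   0.09    0.85 ]
reagent_bottle scene [  0.395  -0.168 -58.683  34.606  31.355   0.078   0.57 ]
17.05
```

View pics/top1.png

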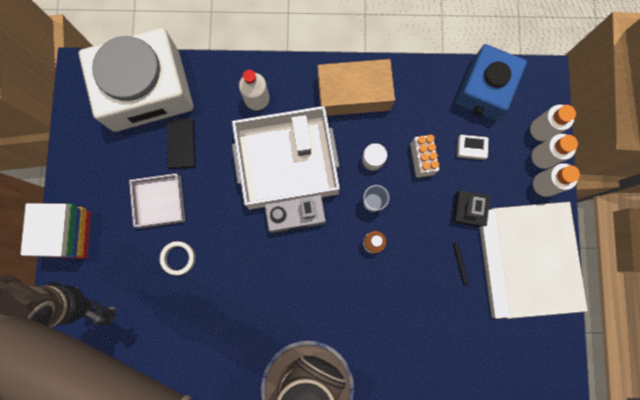

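The slide box is standing in the carrier at (302,135). The top camera reads about 3 mm low in y, so I'll check x by pinching the jar along x and then pack it, followed by the bottle.

Run:
```python
from h import *
H=[1.115,0.126,-0.04,1.405,0,1.571]
x,y=.623,-.172
o=orient([x,y,.036],90); move_pose([x,y,.2],o); servo_line([x,y,.036]); close(); print("jar x",state()["tcp_pos"],state()["opening"]); release(); servo_line([x,y,.2]); 
movej(H)
f=find("specimen_jar"); [print(c,np.round(v,4)) for c,v in f.items()]
x,y=f["top"][:2]+[.002,.003]
pick(x,y,0,.036); place(*car(-.052,-.052),YAW,.042)
movej(H)
f=find("reagent_bottle"); [print(c,np.round(v,4)) for c,v in f.items()]
x,y=f["top"][:2]+[.002,.003]
pick(x,y,0,.030); place(*car(-.052,.052),YAW,.036)
movej(H)
f=find("tube_rack"); [print(c,np.round(v,4)) for c,v in f.items()]
p=capture("scene");save(p,"scene2");print(state()["t"])
```

```text
jar x [ 0.62383145 -0.17228626  0.03750518] 0.7050829545005446
top [ 0.623  -0.1753 -4.9438 60.7093 59.8299  0.067   0.88  ]
scene [ 6.26300e-01 -1.70700e-01 -8.09035e+01  5.83094e+01  5.82925e+01
  6.39000e-02  6.50000e-01]
grip 0.7038184420346678 65.43331861495972 30.7417
touch True [0.57331611 0.00856067 0.04322671] 34.9167
top [  0.3865  -0.1765 -88.9552  26.125   23.6471   0.0897   0.77  ]
scene [ 0.3913 -0.1698 20.6263 26.5802 25.5898  0.0812  0.73  ]
grip 0.6404969153134871 63.36013304069638 43.5833
touch True [0.55446324 0.11081407 0.0369245 ] 48.3
top [ 5.89300e-01 -3.15700e-01  7.68100e+00  9.28410e+01  4.30005e+01
  8.38000e-02  8.30000e-01]
scene [ 5.93300e-01 -3.10700e-01  7.56250e+00  9.04030e+01  4.27239e+01
  8.02000e-02  7.60000e-01]
52.05
```

View pics/scene2.png

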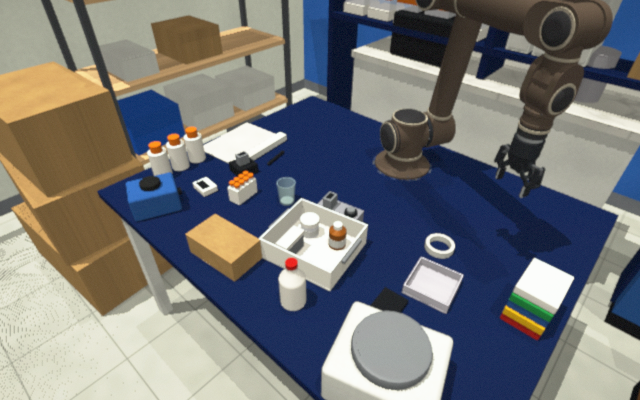

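The jar (311,225) and bottle (338,234) are packed. The rack has been knocked about 38 mm and still stands at (242,187). Next I'll pack the rack and move the old logger.

Run:
```python
from h import *
H=[1.115,0.126,-0.04,1.405,0,1.571]
f=find("tube_rack"); print(f["top"][:3])
x,y=f["top"][:2]+[.0015,.003]
pick(x,y,f["top"][2],.032); place(*car(.054,.052),YAW,.038)
movej(H)
# logger/cradle head tops: relative geometry in both cameras
def head(p,X,c,zlo,zhi):
    m=(X[...,2]>zlo)&(X[...,2]<zhi)&(np.hypot(X[...,0]-c[0],X[...,1]-c[1])<.04)
    (cx,cy),(w,h),a=cv2.minAreaRect((X[m][:,:2]*1000).astype(np.float32))
    if h>w: a+=90; w,h=h,w
    return np.round([cx,cy,(a+90)%180-90,w,h,m.sum(),*(X[m][:,:2].mean(0)*1000)],1)
for c in("top","scene"):
    p=capture(c);X=cloud(p);save(p,c+"3")
    print(c,"old",head(p,X,(.47,.006),.094,.115),"new",head(p,X,(.485,-.441),.07,.095))
print(state()["t"])
```

```text
[ 0.58959692 -0.31650433  7.52442408]
grip 0.5714019570391009 63.899409770965576 57.6583
touch True [0.65879474 0.12996113 0.03849006] 62.7417
top old [468.9   4.2  10.2  46.1  31.9 221.  468.5   4.1] new [ 483.6 -443.9   -6.9   47.4   34.2  236.   482.4 -442.2]
scene old [472.3   7.5  13.5  48.   32.5 100.  474.5   9.2] new [ 486.9 -439.    -4.8   45.    35.8   76.   489.4 -436.9]
66.5833
```

View pics/top3.png

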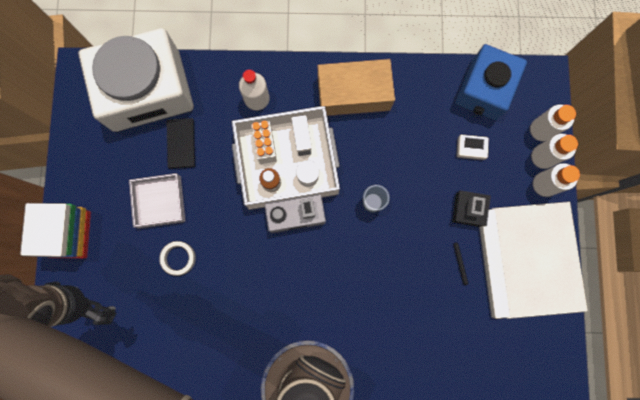

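All four items stand in the carrier. Now the old logger goes to the tray.

Run:
```python
from h import *
x,y=.4700,.0065
o=orient([x,y,.072],YAW); move_pose([x,y,.2],o); servo_line([x,y,.072],feed=.1)
f0=np.array(state()["contact_force"]); close(); s=state()
print("grip",s["opening"],np.round(s["tcp_pos"],4),"dF",np.round(np.array(s["contact_force"])-f0,1),np.round(s["ft_torque"],2))
servo_line([x,y,.115],feed=.06); print(np.round(state()["contact_force"],1)); servo_line([x,y,.25])
place(.4955,.423,9,.046)
movej([1.115,0.126,-0.04,1.405,0,1.571])
for c in("top","scene"): 
    p=capture(c); save(p,c+"4"); X=cloud(p)
    m=(X[...,2]>.055)&(X[...,2]<.075)&(np.hypot(X[...,0]-.4675,X[...,1]-.005)<.02); # socket surroundings
    for d in cut_out(p,"old_logger")[:2]: print(c,"old",d["p"],d["at"])
im=np.hstack([cv2.resize(cv2.imread("pics/%s4.png"%c)[r:r+100,k:k+130],(400,308),interpolation=2) for c,r,k in(("top",170,240),("scene",160,290))]); cv2.imwrite("pics/crop4.png",im)
np.savez("top4.npz",X=X) ;print(state()["t"])
```

```text
grip 0.36007439055375956 [0.4703 0.0065 0.0724] dF [ 0.1 -0.1  2.9] [-0.07  0.09 -0.01]
[ 0.1  0.2 -0.4]
touch True [0.49546733 0.42301383 0.04440932] 75.6083
top old 0.66 [197.4, 153.0]
top old 0.48 [145.8, 181.5]
scene old 0.85 [274.4, 433.3]
78.725
```

View pics/crop4.png

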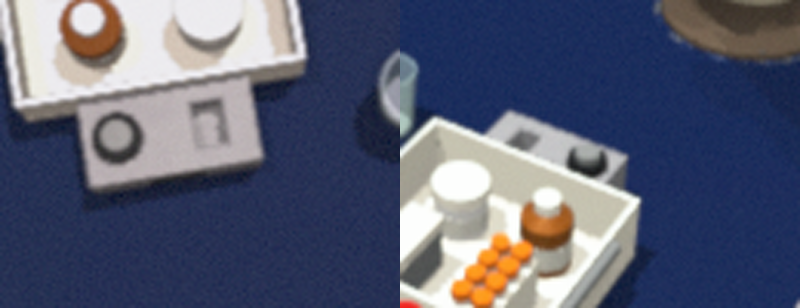

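View pics/scene4.png

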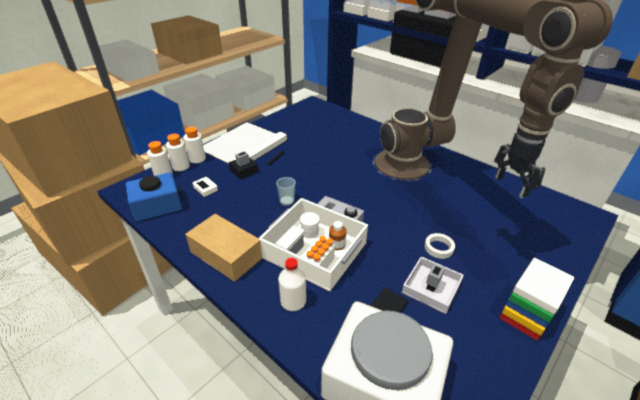

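The old logger is standing in the tray at (434,277) and the dock's socket is empty. Next is the fresh logger.

Run:
```python
from h import *
x,y=.4847,-.441
o=orient([x,y,.052],-9.3); move_pose([x,y,.18],o); servo_line([x,y,.052],feed=.1)
close(); s=state(); print("grip",s["opening"],np.round(s["tcp_pos"],4),np.round(s["contact_force"],1))
servo_line([x,y,.1],feed=.06); servo_line([x,y,.25])
x,y=.4700,.0065
o=orient([x,y,.1],YAW); move_pose([x,y,.2],o); servo_line([x,y,.104],feed=.1)
t=np.radians(YAW); ex=np.array([np.cos(t),np.sin(t)]); ey=np.array([-np.sin(t),np.cos(t)])
offs=[(0,0)]+[(a,b) for a,b in((1,0),(-1,0),(0,1),(0,-1),(1,1),(-1,-1),(1,-1),(-1,1),(2,0),(-2,0),(0,2),(0,-2),(2,1.5),(-2,1.5),(2,-1.5),(-2,-1.5),(3,0),(-3,0))]
for a,b in offs:
    px,py=np.array([x,y])+(a*ex+b*ey)/1000
    servo_line([px,py,.104],feed=.05)
    r=servo_line([px,py,.0715],feed=.04,force_limit=10); s=state(); print(a,b,r,np.round(s["tcp_pos"],4),np.round(s["contact_force"],1))
    if s["tcp_pos"][2]<.09: break
print(s["t"])
```

```text
grip 0.3692161364796325 [ 0.4849 -0.4412  0.0524] [0.1 0.1 3.3]
0 0 True [0.4694 0.0065 0.0723] [-0.8  0.8  5.3]
89.8667
```

Run:
```python
from h import *
x,y,_=state()["tcp_pos"]
r=servo_line([x,y,.068],feed=.02,force_limit=20); print(r,state()["tcp_pos"],state()["contact_force"])
release(); servo_line([x,y,.2],feed=.15)
movej([1.115,0.126,-0.04,1.405,0,1.571]); close()
for c in("top","scene"):
    p=capture(c); save(p,c+"5"); X=cloud(p)
    m=(X[...,2]>.05)&(np.hypot(X[...,0]-.4555,X[...,1]-.086)<.03)&(X[...,2]<.1)
    b=m&(X[...,2]>np.percentile(X[m][:,2],97)-.006); P=X[b]
    print(c,"button",np.round(cv2.minEnclosingCircle((P[:,:2]*1000).astype(np.float32)),1) if 0 else (cv2.minEnclosingCircle((P[:,:2]*1000).astype(np.float32)),P[:,2].max(),len(P)))
    m=(np.hypot(X[...,0]-.4715,X[...,1]-.006)<.03)&(X[...,2]>.09); print("logger top",np.median(X[m][:,2]),X[m].mean(0))
im=np.hstack([cv2.resize(cv2.imread("pics/%s5.png"%c)[r:r+100,k:k+130],(400,308),interpolation=2) for c,r,k in(("top",170,240),("scene",160,290))]); cv2.imwrite("pics/crop5.png",im)
print(state()["t"])
```

```text
True [0.46937441 0.00648773 0.07233553] [-1.97872875  1.07848747  4.98981533]
top button (((455.2450256347656, 80.32341766357422), 15.529240608215332), np.float64(0.08758273238291148), 75)
logger top 0.1023695102473694 [0.46777165 0.00457462 0.10203563]
scene button (((458.832275390625, 86.1720962524414), 14.851819038391113), np.float64(0.08365377939900132), 39)
logger top 0.1000738801271846 [0.47420845 0.01047294 0.09929095]
94.4167
```

View pics/crop5.png

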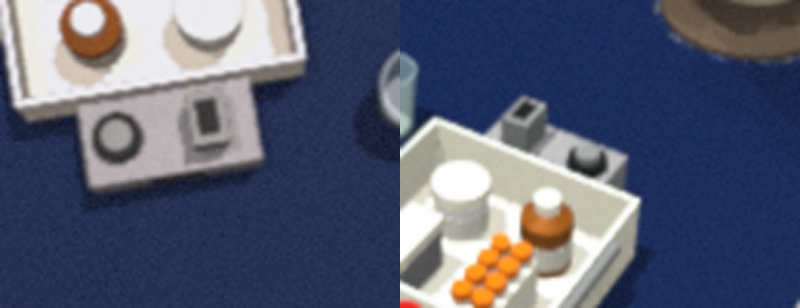

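The fresh logger is fully home, with its top at 102 mm. Now I'll press the button, which is 80 mm along y from the socket.

Run:
```python
from h import *
x,y=.4556,.0850
o=orient([x,y,.1],YAW); move_pose([x,y,.16],o); servo_line([x,y,.1],feed=.1)
r=servo_line([x,y,.088],feed=.03,force_limit=2.5); print(r,state()["tcp_pos"])
r=servo_line([x,y,.062],feed=.02,force_limit=20); s=state(); print(r,s["tcp_pos"],s["contact_force"])
sleep(.3); print(state()["tcp_pos"],state()["contact_force"])
servo_line([x,y,.2],feed=.1); movej([1.115,0.126,-0.04,1.405,0,1.571])
p=capture("top");save(p,"top6");save(capture("scene"),"scene6");print(state()["t"])
a=cv2.imread("pics/top6.png")[90:310,90:510]; b=cv2.imread("pics/scene6.png")[120:340,150:480]
cv2.imwrite("pics/fin.png",np.hstack([a,b]))
```

```text
False [0.45551674 0.08496925 0.08788669]
True [0.4558267  0.08504325 0.07600725] [-3.50482402 -0.19440442  8.2173909 ]
[0.45582908 0.08504218 0.07598391] [-3.10468702 -1.35902966  9.15264845]
101.575
```

View pics/fin.png

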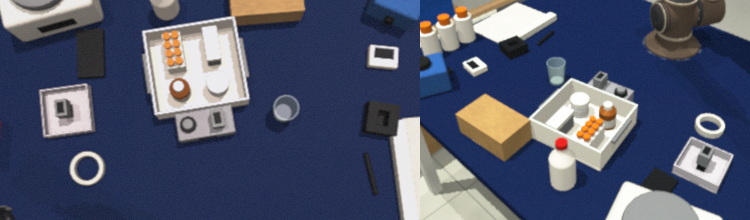

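All four items are upright in the carrier, the old logger is in the tray, and the fresh one is in the dock. The button hit its stop about 6 mm down and was let go.

```bash
python3 -c "
from station import *
print(hand_in())"
```

```text
the job is handed in; nothing more can be done
None
```

The job is handed in: the rack, bottle, jar and slide box are packed (no tip box was out), the old logger is in the return tray, the fresh one is fully home in the dock, and the start button was pressed to its stop and let go, in about 102 s; no verdict was returned.

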